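# Change over the open tray on the woodwork bench

### The job

A narrow tray has been left standing open on the bench: first push it gently, fully home. Then hook a fingertip behind the raised lip of the wide drill-bit tray and draw it all the way out to its stop, gently and without gripping it, and leave it there. The other narrow tray stays shut, and the things lying about on the housings and bench are left where they are.

Things in the scene. Friction and masses are not known exactly. Their poses are not given: they have to be found in the camera images.
- wide_tray (a joint): The wide tray (drill bits) in the widest of three plywood tray housings. Home or at most 12 mm out at the start. Joint value = how far it is drawn out, 0 (fully home) to 0.120 m (against its stop), straight towards the robot side; light friction (about 2 N), no spring, it stays where left. The tray is 126 mm wide outside, 114 mm inside.
- wide_tray_lip (a point): Moves with the wide tray: middle of its lip's top edge, at the inner (hooking) face, 60 mm above bench. x points level INTO the housing (drawn out along -x), y along the lip. Lip: wooden bar 12 mm thick (lies 0 to 12 mm along -x), 126 mm wide, bottom 11 mm above bench. Behind it (+x) an open finger well 50 mm long, 114 mm wide, floor 17 mm above bench, side and rear walls 50 mm above bench.
- narrow_tray_a (a joint): The narrow tray that has been left standing open (50 to 100 mm out at the start). Joint value = how far it is drawn out, 0 (fully home) to 0.120 m (against its stop), straight towards the robot side; light friction (about 2 N), no spring, it stays where left. The tray is 76 mm wide outside, 64 mm inside.
- narrow_tray_a_lip (a point): Moves with the open narrow tray: middle of its lip's top edge, at the inner (hooking) face, 60 mm above bench. x points level INTO the housing (drawn out along -x), y along the lip. Lip: wooden bar 12 mm thick (lies 0 to 12 mm along -x), 76 mm wide, bottom 11 mm above bench. Behind it (+x) an open finger well 50 mm long, 64 mm wide, floor 17 mm above bench, side and rear walls 50 mm above bench.
- narrow_tray_b (a joint): The other narrow tray, home at the start, to be left home. Joint value = how far it is drawn out, 0 (fully home) to 0.120 m (against its stop), straight towards the robot side; light friction (about 2 N), no spring, it stays where left. The tray is 76 mm wide outside, 64 mm inside.
- narrow_tray_b_lip (a point): Moves with the shut narrow tray: middle of its lip's top edge, at the inner (hooking) face, 60 mm above bench. x points level INTO the housing (drawn out along -x), y along the lip. Lip: wooden bar 12 mm thick (lies 0 to 12 mm along -x), 76 mm wide, bottom 11 mm above bench. Behind it (+x) an open finger well 50 mm long, 64 mm wide, floor 17 mm above bench, side and rear walls 50 mm above bench.
- wide_tray_housing: Fixed plywood housing of wide_tray: 200 mm deep (x), 150 mm wide (y), 75 mm high; origin under its centre, x pointing away from the tray opening, whose face is at x = -100 mm. A base board 10 mm high runs 50 mm further out. The three housings stand side by side in any order, each turned a little.
- narrow_tray_a_housing: Fixed plywood housing of narrow_tray_a: 200 mm deep (x), 100 mm wide (y), 75 mm high; origin under its centre, x pointing away from the tray opening, whose face is at x = -100 mm. A base board 10 mm high runs 50 mm further out. The three housings stand side by side in any order, each turned a little.
- narrow_tray_b_housing: Fixed plywood housing of narrow_tray_b: 200 mm deep (x), 100 mm wide (y), 75 mm high; origin under its centre, x pointing away from the tray opening, whose face is at x = -100 mm. A base board 10 mm high runs 50 mm further out. The three housings stand side by side in any order, each turned a little.
- tape_measure: Bystander: yellow and black tape measure, 55 x 32 x 30 mm, loose, on the wide tray's housing; origin at its underside or on its axis. Leave alone.
- screw_tin: Bystander: low round metal tin, 50 mm across, 32 mm high, loose, on the housing of narrow_tray_a; origin at its underside or on its axis. Leave alone.
- oak_offcut: Bystander: oak offcut, 60 x 45 x 22 mm, loose, on the housing of narrow_tray_b; origin at its underside or on its axis. Leave alone.
- glue_bottle: Bystander: white glue bottle, 56 mm across, 160 mm high, loose, standing on the bench at the left (+y); origin at its underside or on its axis. Leave alone.
- hammer: Bystander: hammer, loose, lying on the bench at the right (-y); origin at its underside or on its axis. Leave alone.
- screwdriver: Bystander: screwdriver, loose, lying on the bench near the robot, right; origin at its underside or on its axis. Leave alone.
- sanding_block: Bystander: cork sanding block, 110 x 65 x 35 mm, loose, lying on the bench near the robot, left; origin at its underside or on its axis. Leave alone.

How it is judged (in metres and radians):
On the way, in this order (a step that is already met when the one before it is completed fails the run):
1. the open narrow tray is pushed home (within 8 mm) while the wide tray is still in (value of joint each of narrow_tray_a, narrow_tray_b below 0.008 m and value of joint wide_tray below 0.03 m), for 0.2 s.
2. the wide tray is on its way out, drawn by the fingers (value of joint wide_tray above 0.04 m and contact force between the fingers and wide_tray above 0.2 N).
At the end, for the whole second after the job is handed in: the wide tray is at least 110 mm of its 120 mm out and at rest, both narrow trays are within 8 mm of home, and every bystander is within 25 mm of its start (value of joint wide_tray above 0.11 m and value of joint each of narrow_tray_a, narrow_tray_b below 0.008 m and distance of each of tape_measure, screw_tin, oak_offcut, glue_bottle, hammer, screwdriver, sanding_block from where it was at the start of the episode below 0.025 m and velocity of joint wide_tray between -0.01 and 0.01 m/s and velocity of joint narrow_tray_a between -0.01 and 0.01 m/s and velocity of joint narrow_tray_b between -0.01 and 0.01 m/s); the robot touches nothing.
It fails at once if the wide tray is drawn out more than 30 mm while the narrow tray still stands more than 15 mm open (value of joint wide_tray above 0.03 m and value of joint narrow_tray_a above 0.015 m).
It fails at once if the shut narrow tray is drawn out more than 15 mm (value of joint narrow_tray_b above 0.015 m).
It fails at once if the fingers press on or grip a tray with more than 42 N (contact force between the fingers and wide_tray above 42 N or contact force between the fingers and narrow_tray_a above 42 N or contact force between the fingers and narrow_tray_b above 42 N).
It fails at once if a bystander is moved or lifted more than 25 mm, or the glue bottle tipped (distance of any of tape_measure, screw_tin, oak_offcut, glue_bottle, hammer, screwdriver, sanding_block from where it was at the start of the episode above 0.025 m or angle between glue_bottle's own z axis and vertical above 0.4 rad).
It also fails if it takes over 48 s, if anything falls off the work surface, if the arm or the gripper's body presses on something with over 40 N, if the wrist force passes 120 N, or if a joint passes its speed limit or range.

### The arm

A 6-joint arm with a two-finger parallel gripper is mounted at the origin on the work surface. World frame = base frame: x ahead of the robot, y to its left, z up, the work surface at z = 0. Lengths are in m, angles in degrees, forces in N, time in s.
With the tool pointing down it reaches from about 0.3 to 0.75 m from the base axis. Payload 8.5 kg.
Tool frame: the origin (TCP) lies between the finger pads; the fingertips stand 17 mm ahead of it and the grasp point (between the pads) lies 2 mm behind it; z points along the fingers, y is the direction in which the jaws open and shut (so a half turn about z gives the same grasp; the last joint's range is limited). The gripper opens to 85 mm and grips with 20 to 120 N. Pads are 22 mm wide; open, the fingers measure 114 mm over their backs; the gripper's body (76 mm by 85 mm) begins 54 mm behind the grasp point. The pads swing forward as they close: fully open they stand 13 mm farther back than shut.
Start: joints at [-81.778, 21.807, 74.336, -0, 83.858, -12.336], TCP at [0.193, -0.515, 0.248] pointing down, gripper open.
Joint ranges: [-178.18, 178.18], [-50.72, 133.34], [12.68, 142.11], [-81.47, 261.47], [9.98, 163.14], [-165.26, 165.26]. Speed limits (degrees/s): [136.94, 136.94, 180, 180, 180, 180].

### API

Orientations are given as a 3x3 rotation matrix whose columns are the frame's x, y, z axes.
In Python, from rig import readout, eyes, env gives the robot as it stands.
- The arm moves only by the tool arm_command, never from a script. Its argument "rows" is text: rows parted by semicolons, each of 7 numbers parted by spaces: the closure, from 0 (fully open) to 1 (shut), then the shift along the tool's x, y, z in mm, then the turn, a rotation vector about the tool's x, y, z in degrees. In form: grip dx dy dz rx ry rz; .... A call has 1 to 5 rows; each row shifts and turns the commanded pose from where the row before left it, along the tool's axes as they then stand; what a row does not reach is not made up. A row lasts 1/12 s, in which the tool goes at most 41.7 mm and 7.16 degrees, less where a joint would pass 70% of its speed; a pose out of reach is approached as far as the arm can. A call with a gripper value outside its range is refused whole. The fingers move at their own pace and stop on an object; "squeeze" is the grip in N (left out, the last holds). Time passes only in rows, so rows that do not move let the fingers close. It gives the time, the measured TCP pose, the force and the opening at its end, in the units of the state.
- readout.observe(): the state, without advancing time (a new reading comes with each control period).
- eyes.get_image(name): name is "side" or "top"; returns the picture (384x512x3 uint8, red, green, blue); there is no depth.
- eyes.camera_model(name): a dict with "mtx" (3x3 intrinsics, pixels), "k1" (the pictures are not rectified: a ray, as slopes to the right and down, at radius r is drawn at 1 + k1 r^2 times it, then the intrinsics apply), "view" (4x4, takes a point from world to camera coordinates). Camera axes: x right, y up, looking along -z (the intrinsics and any distortion apply to the point x, -y, -z); pixel columns grow to the right and rows downward; lengths in m; the calibration is good to about 2 mm. A picture is of the moment at which its call begins. camera_model takes no time and is no camera call.
- env.close_job(): hands the job in, once; it reports no verdict.
The state is a dict: "time_s": time; "q": joint angles; "qvel": joint speeds; "joint_efforts": joint torques, N m; "position": TCP position; "tool_rot": TCP orientation; "ft_force": force on the tool from outside, world axes, zero at the start; "wrist_torque": the same for the moment, N m; "grip_width": finger opening in m.
Only numpy, scipy, OpenCV 4.12 (cv2) and the standard library are available. Lean on these libraries where they do the work, as an engineer would, in place of code of your own. Each camera call takes 0.05 s, during which the arm holds its last target. There are 200 camera calls.

## Working session

There is one attempt and no reset: what is moved stays moved. The work goes in short steps, Python scripts to look and compute and a tool call to move; the robot and the scene stay as the last step left them, time stands still between calls to the robot, and variables do not carry over. Pictures are saved under pics/ and viewed, about 8 in all and at most 12, crops included, and the job is handed in when it is done.

Besides the shell and the picture viewer there is one more tool, called after "Call:" as name(argument=value, ...) on one line, values as JSON. arm_command: Moves the arm, as the interface text tells. Its arguments: {"type":"object","properties":{"rows":{"type":"string"},"squeeze":{"type":"number"}},"required":["rows"]}

```bash
mkdir -p pics; cat > h.py <<'E'
import numpy as np, cv2
from rig import readout, eyes, env
def snap(n,f):
    im=eyes.get_image(n); cv2.imwrite('pics/'+f,im[:,:,::-1]); return im
def px2w(n,u,v,z):
    c=eyes.camera_model(n);K=np.array(c['mtx']);V=np.array(c['view'])
    p=np.array([(u-K[0,2])/K[0,0],(v-K[1,2])/K[1,1]]);q=p.copy()
    for _ in range(30): q=p/(1+c['k1']*(q@q))
    d=V[:3,:3].T@np.array([q[0],-q[1],-1]);o=-V[:3,:3].T@V[:3,3]
    return o+d*(z-o[2])/d[2]
def w2px(n,P):
    c=eyes.camera_model(n);K=np.array(c['mtx']);V=np.array(c['view'])
    a=V[:3,:3]@np.array(P)+V[:3,3];q=np.array([a[0],-a[1]])/-a[2]
    q=q*(1+c['k1']*(q@q)); return K[:2,:2]@q+K[:2,2]
E
python3 - <<'E'
from h import *
a=snap('top','top0.png');b=snap('side','side0.png')
cv2.imwrite('pics/top0b.png',cv2.resize(a,(800,600),interpolation=2)[:,:,::-1])
for n in('top','side'):
    c=eyes.camera_model(n);V=np.array(c['view']);print(n,c['mtx'],c['k1'],-V[:3,:3].T@V[:3,3],V[:3,:3].round(2).tolist())
print(readout.observe())
E
```

```text
top [[470.50738537   0.         258.36462914]
 [  0.         470.50738537 189.22229211]
 [  0.           0.           1.        ]] -0.008634411804435362 [ 0.34940527 -0.02039708  1.42284484] [[0.02, -1.0, 0.01], [0.99, 0.02, 0.14], [-0.14, 0.0, 0.99]]
side [[436.16932531   0.         250.38404953]
 [  0.         436.16932531 189.81862157]
 [  0.           0.           1.        ]] -0.16777246929454429 [-0.33848846  0.78818422  0.88255231] [[-0.67, -0.74, 0.01], [0.42, -0.37, 0.83], [-0.61, 0.56, 0.56]]
{'time_s': 0.1, 'q': array([-8.17773815e+01,  2.18385627e+01,  7.43796113e+01, -1.85693962e-03,
        8.38563274e+01, -1.23371158e+01]), 'qvel': array([ 0.05657252, -0.06232957, -0.15928659, -0.03366736,  0.05713405,
        0.01213202]), 'joint_efforts': array([ 4.06057676e-03, -4.49218833e+01, -2.31655061e+01, -1.46624616e-04,
        3.73087460e-03, -2.16726886e-05]), 'position': array([ 0.19309516, -0.51473945,  0.24776477]), 'tool_rot': array([[ 9.36305369e-01,  3.51186857e-01, -2.17859832e-04],
       [ 3.51186838e-01, -9.36304523e-01,  1.28231766e-03],
       [ 2.46349965e-04, -1.27715042e-03, -9.99999154e-01]]), 'ft_force': array([ 0.07364541, -0.78856098,  0.09696886]), 'wrist_torque': array([ 0.02888136,  0.03790997, -0.00857231]), 'grip_width': 0.08543929933290371}
```

View pics/top0b.png

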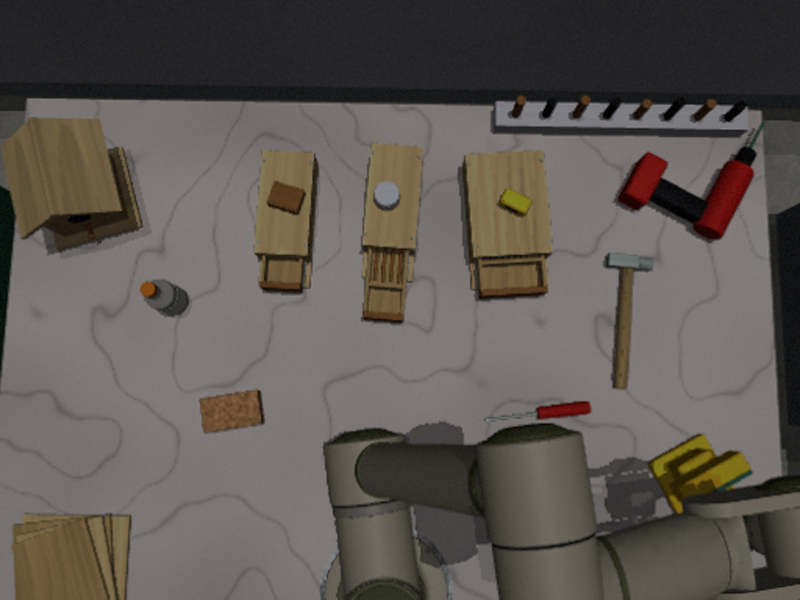

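View pics/side0.png

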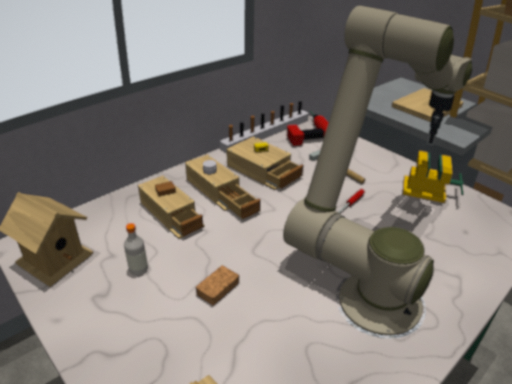

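The top view shows, left to right: narrow B (oak offcut), open narrow A in the middle (lip around 384,315 at 800 px scale) and the wide tray on the right (lip around 513,290). I'll take an enlarged crop to measure from.

```bash
python3 - <<'E'
from h import *
a=np.mean([eyes.get_image('top').astype(float) for _ in range(4)],0).clip(0,255)
c=a[85:210,160:360]; c=(255*(c/255)**.7).astype(np.uint8)
cv2.imwrite('pics/crop.png',cv2.resize(c,(800,500),interpolation=2)[:,:,::-1])
E
```

```text
(no output)
```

View pics/crop.png

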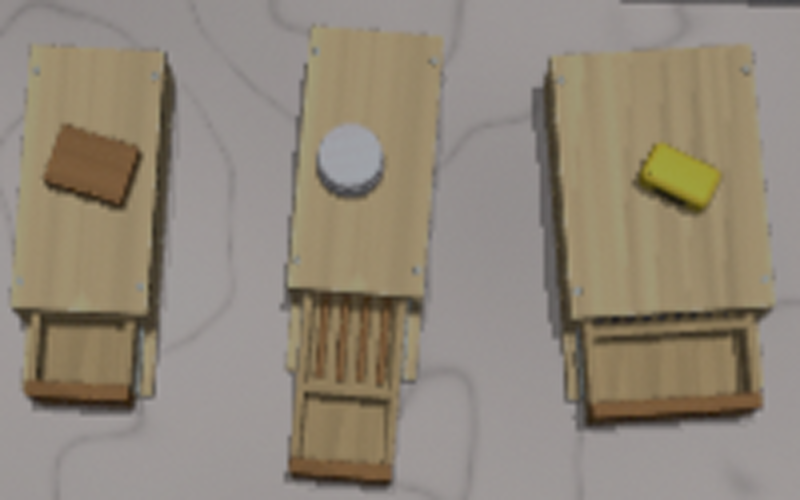

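```bash
cat >> h.py <<'E'
def cp(x,y,z): return px2w('top',160+(x+.5)/4-.5,85+(y+.5)/4-.5,z)
E
python3 - <<'E'
from h import *
from scipy.optimize import least_squares
H={'B':(.1,[(12,308),(148,315),(32,45),(167,52)],[(27,382),(132,388)]),
'A':(.1,[(288,290),(422,298),(314,28),(443,38)],[(292,460),(392,468)]),
'W':(.15,[(572,317),(773,307),(550,55),(752,45)],[(590,405),(762,394)])}
for n,(w,c,l) in H.items():
    P=np.array([cp(*k,.075)[:2] for k in c]); L=np.array([(-.1,w/2),(-.1,-w/2),(.1,w/2),(.1,-w/2)])
    f=lambda s:(L@np.array([[np.cos(s[2]),np.sin(s[2])],[-np.sin(s[2]),np.cos(s[2])]])+s[:2]-P).ravel()
    s=least_squares(f,[.7,0,0]); ax=np.array([np.cos(s.x[2]),np.sin(s.x[2])]);ay=np.array([-ax[1],ax[0]])
    Q=np.array([cp(*k,.06)[:2] for k in l]);m=Q.mean(0)
    print(n,'cen',s.x[:2].round(4),'yaw',np.degrees(s.x[2]).round(2),'res mm',(s.fun*1e3).round(1),'lip',m.round(4),'rel',((m-s.x[:2])@ax).round(4),((m-s.x[:2])@ay).round(4),'w',np.linalg.norm(Q[0]-Q[1]).round(4),'lipyaw',np.degrees(np.arctan2(*(Q[1]-Q[0])[[0,1]]*[1,1])).round(1),Q.round(3).tolist())
E
```

```text
B cen [0.7158 0.2016] yaw -1.94 res mm [-0.3  0.4 -0.2 -0.3  0.1 -0.4  0.4  0.2] lip [0.5643 0.2057] rel -0.1516 -0.0011 w 0.0771 lipyaw -177.6 [[0.566, 0.244], [0.563, 0.167]]
A cen [ 0.7318 -0.0021] yaw -3.8 res mm [ 0.7  0.6 -1.6 -1.2  0.7  2.   0.2 -1.5] lip [0.5091 0.0123] rel -0.2231 -0.0005 w 0.0731 lipyaw -176.3 [[0.511, 0.049], [0.507, -0.024]]
W cen [ 0.7223 -0.2198] yaw 4.16 res mm [-0.9  1.5  0.  -1.1  0.2 -0.8  0.6  0.3] lip [ 0.5607 -0.2317] rel -0.162 -0.0002 w 0.1267 lipyaw 175.4 [[0.556, -0.169], [0.566, -0.295]]
```

Call:
arm_command(rows="1 0 0 0 0 0 6.1; 1 0 0 0 0 0 6.1; 1 0 0 0 0 0 6.1; 1 0 0 0 0 0 6.1; 1 0 0 0 0 0 0", squeeze=20)

```text
time_s: 0.72
position: [0.1931, -0.5149, 0.2483]
tool_rot: [[0.997, -0.071, -0.0], [-0.071, -0.997, 0.0], [-0.0, -0.0, -1.0]]
ft_force: [-1.0, -0.3, -0.7]
grip_width: 0.0254
```

Call:
arm_command(rows="1 15.3 -36.5 0 0 0 0; 1 15.3 -36.5 0 0 0 0; 1 15.3 -36.5 0 0 0 0; 1 15.3 -36.5 0 0 0 0; 1 15.3 -36.5 0 0 0 0")

```text
time_s: 1.13
position: [0.282, -0.3362, 0.2483]
tool_rot: [[0.998, -0.064, 0.0], [-0.064, -0.998, -0.0], [0.0, 0.0, -1.0]]
ft_force: [0.5, 0.1, -0.5]
grip_width: -0.0001
```

Call:
arm_command(rows="1 15.3 -36.5 0 0 0 0; 1 15.3 -36.5 0 0 0 0; 1 15.3 -36.5 0 0 0 0; 1 15.3 -36.5 0 0 0 0; 1 15.3 -36.5 0 0 0 0")

```text
time_s: 1.55
position: [0.3706, -0.1592, 0.2485]
tool_rot: [[0.998, -0.064, 0.0], [-0.064, -0.998, -0.0], [0.001, 0.0, -1.0]]
ft_force: [0.0, -1.0, 0.5]
grip_width: -0.0002
```

Call:
arm_command(rows="1 15.3 -36.5 0 0 0 0; 1 15.3 -36.5 0 0 0 0; 1 15.3 -36.5 0 0 0 0; 1 15.3 -36.5 0 0 0 0; 1 15.3 -36.5 0 0 0 0")

```text
time_s: 1.97
position: [0.4593, 0.018, 0.2485]
tool_rot: [[0.998, -0.063, 0.001], [-0.063, -0.998, -0.0], [0.001, 0.0, -1.0]]
ft_force: [0.7, -1.2, -0.3]
grip_width: 0.0001
```

Call:
arm_command(rows="1 0 0 0 0 0 0; 1 0 0 0 0 0 0")

```text
time_s: 2.13
position: [0.459, 0.0175, 0.2481]
tool_rot: [[0.998, -0.06, -0.0], [-0.06, -0.998, -0.0], [-0.0, 0.0, -1.0]]
ft_force: [0.4, -0.1, -0.1]
grip_width: -0.0004
```

Call:
arm_command(rows="1 0 0 36 0 0 0; 1 0 0 36 0 0 0; 1 0 0 36 0 0 0; 1 0 0 36 0 0 0; 1 0 0 26 0 0 0")

```text
time_s: 2.55
position: [0.4575, 0.0148, 0.0761]
tool_rot: [[0.998, -0.067, -0.002], [-0.067, -0.998, 0.0], [-0.002, -0.0, -1.0]]
ft_force: [0.2, -0.6, -0.0]
grip_width: -0.0
```

Call:
arm_command(rows="1 0 0 14 0 0 0; 1 0 0 14 0 0 0; 1 0 0 0 0 0 0; 1 0 0 0 0 0 0")

```text
time_s: 2.88
position: [0.4585, 0.015, 0.0504]
tool_rot: [[0.998, -0.067, -0.001], [-0.067, -0.998, 0.0], [-0.001, -0.0, -1.0]]
ft_force: [0.3, 0.6, 0.7]
grip_width: 0.0002
```

```bash
python3 - <<'E'
from h import *
b=snap('side','s1.png');cv2.imwrite('pics/s1c.png',cv2.resize(b[110:260,110:310],(800,600),interpolation=2)[:,:,::-1])
E
```

```text
(no output)
```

View pics/s1c.png

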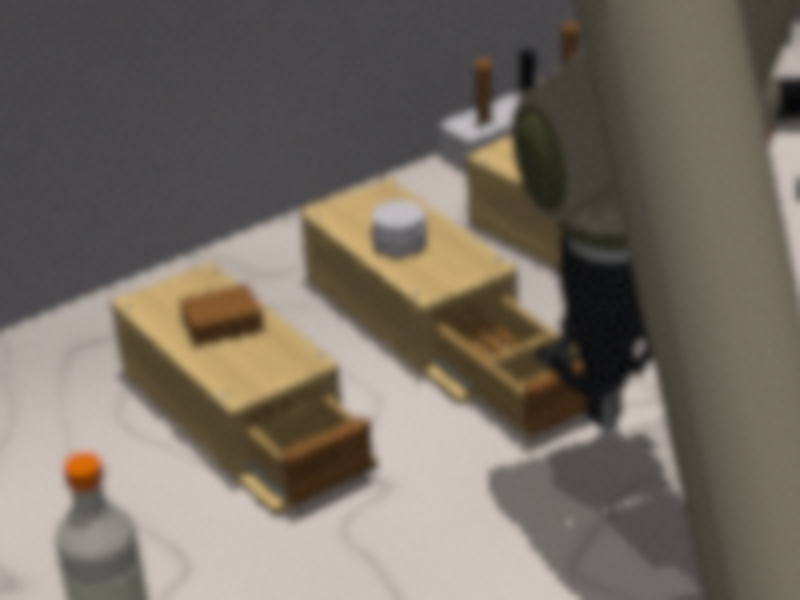

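The fingertip (crop 605,425) is in front of A's lip and clear of the bench, so I start the push.

Call:
arm_command(rows="1 7 0 0 0 0 0; 1 7 0 0 0 0 0; 1 7 0 0 0 0 0; 1 5 0 0 0 0 0; 1 5 0 0 0 0 0")

```text
time_s: 3.35
position: [0.4906, 0.0138, 0.0506]
tool_rot: [[0.998, -0.067, 0.001], [-0.067, -0.998, -0.0], [0.001, 0.0, -1.0]]
ft_force: [-0.3, -0.3, 0.4]
grip_width: -0.0002
```

Call:
arm_command(rows="1 5 0 0 0 0 0; 1 5 0 0 0 0 0; 1 5 0 0 0 0 0; 1 5 0 0 0 0 0; 1 5 0 0 0 0 0")

```text
time_s: 3.77
position: [0.515, 0.0123, 0.0503]
tool_rot: [[0.998, -0.067, -0.0], [-0.067, -0.998, 0.0], [-0.0, -0.0, -1.0]]
ft_force: [-2.6, 0.8, 1.2]
grip_width: 0.0
```

Call:
arm_command(rows="1 5 0 0 0 0 0; 1 5 0 0 0 0 0; 1 5 0 0 0 0 0; 1 5 0 0 0 0 0; 1 5 0 0 0 0 0")

```text
time_s: 4.18
position: [0.5401, 0.0106, 0.0503]
tool_rot: [[0.998, -0.067, -0.0], [-0.067, -0.998, 0.0], [-0.0, -0.0, -1.0]]
ft_force: [-2.6, 1.1, 1.1]
grip_width: -0.0001
```

Call:
arm_command(rows="1 4 0 0 0 0 0; 1 4 0 0 0 0 0; 1 3 0 0 0 0 0; 1 2 0 0 0 0 0; 1 0 0 0 0 0 0")

```text
time_s: 4.6
position: [0.5531, 0.0095, 0.0503]
tool_rot: [[0.998, -0.067, 0.001], [-0.067, -0.998, -0.0], [0.001, 0.0, -1.0]]
ft_force: [-0.6, -0.4, -0.4]
grip_width: 0.0002
```

Call:
arm_command(rows="1 1.5 0 0 0 0 0; 1 1.5 0 0 0 0 0; 1 0 0 0 0 0 0")

```text
time_s: 4.85
position: [0.5558, 0.0093, 0.0503]
tool_rot: [[0.998, -0.067, 0.0], [-0.067, -0.998, -0.0], [0.0, 0.0, -1.0]]
ft_force: [0.7, -0.9, -0.8]
grip_width: -0.0002
```

Call:
arm_command(rows="1 1 0 0 0 0 0; 1 1 0 0 0 0 0")

```text
time_s: 5.02
position: [0.5575, 0.0092, 0.0503]
tool_rot: [[0.998, -0.067, -0.0], [-0.067, -0.998, -0.0], [-0.0, 0.0, -1.0]]
ft_force: [-2.6, -0.6, 0.6]
grip_width: -0.0002
```

Call:
arm_command(rows="1 1 0 0 0 0 0; 1 0 0 0 0 0 0")

```text
time_s: 5.18
position: [0.5588, 0.0091, 0.0503]
tool_rot: [[0.998, -0.067, 0.0], [-0.067, -0.998, -0.0], [0.0, 0.0, -1.0]]
ft_force: [-1.7, -0.1, -0.4]
grip_width: -0.0
```

Call:
arm_command(rows="1 1 0 0 0 0 0; 1 0 0 0 0 0 0")

```text
time_s: 5.35
position: [0.5597, 0.0091, 0.0503]
tool_rot: [[0.998, -0.067, 0.0], [-0.067, -0.998, -0.0], [0.0, 0.0, -1.0]]
ft_force: [-1.4, -0.6, -1.1]
grip_width: -0.0003
```

Call:
arm_command(rows="1 1 0 0 0 0 0; 1 0 0 0 0 0 0")

```text
time_s: 5.52
position: [0.5607, 0.0091, 0.0503]
tool_rot: [[0.998, -0.067, 0.0], [-0.067, -0.998, -0.0], [0.0, 0.0, -1.0]]
ft_force: [-0.4, -0.8, -1.1]
grip_width: 0.0004
```

Call:
arm_command(rows="1 1 0 0 0 0 0; 1 0 0 0 0 0 0")

```text
time_s: 5.68
position: [0.5617, 0.009, 0.0503]
tool_rot: [[0.998, -0.067, 0.0], [-0.067, -0.998, 0.0], [0.0, -0.0, -1.0]]
ft_force: [-1.0, -0.5, 0.3]
grip_width: -0.0002
```

Call:
arm_command(rows="1 1 0 0 0 0 0; 1 0 0 0 0 0 0")

```text
time_s: 5.85
position: [0.5625, 0.009, 0.0503]
tool_rot: [[0.998, -0.067, -0.0], [-0.067, -0.998, 0.0], [-0.0, -0.0, -1.0]]
ft_force: [-2.3, -1.1, -0.2]
grip_width: -0.0001
```

Call:
arm_command(rows="1 0.7 0 0 0 0 0; 1 0 0 0 0 0 0")

```text
time_s: 6.02
position: [0.5625, 0.009, 0.0503]
tool_rot: [[0.998, -0.067, -0.002], [-0.067, -0.998, 0.0], [-0.002, 0.0, -1.0]]
ft_force: [-6.9, -1.4, 2.9]
grip_width: -0.0002
```

The force step (6.9 N) shows A's stop. I back off, lift, turn and go over to the wide tray.

Call:
arm_command(rows="1 -15 0 0 0 0 0; 1 -15 0 0 0 0 0; 1 0 0 -37 0 0 -4; 1 0 0 -37 0 0 -4; 1 0 0 -37 0 0 0")

```text
time_s: 6.43
position: [0.5333, 0.0111, 0.1629]
tool_rot: [[0.997, 0.076, 0.0], [0.076, -0.997, 0.0], [0.0, -0.0, -1.0]]
ft_force: [0.3, 0.7, -0.9]
grip_width: -0.0003
```

Call:
arm_command(rows="1 4.6 34.9 0 0 0 0; 1 4.6 34.9 0 0 0 0; 1 4.6 34.9 0 0 0 0; 1 4.6 34.9 0 0 0 0; 1 4.6 34.9 0 0 0 0")

```text
time_s: 6.85
position: [0.5695, -0.1632, 0.1617]
tool_rot: [[0.997, 0.073, 0.002], [0.073, -0.997, -0.0], [0.002, 0.0, -1.0]]
ft_force: [-0.1, 0.9, -0.4]
grip_width: -0.0004
```

Call:
arm_command(rows="1 4.6 34.9 0 0 0 0; 1 4.6 34.9 0 0 0 0; 1 0 0 0 0 0 0; 1 0 0 0 0 0 0")

```text
time_s: 7.18
position: [0.5834, -0.232, 0.1609]
tool_rot: [[0.998, 0.07, 0.001], [0.07, -0.998, -0.0], [0.001, 0.0, -1.0]]
ft_force: [0.3, 1.0, -0.0]
grip_width: 0.0001
```

```bash
python3 - <<'E'
from h import *
o=readout.observe();print(o['position'],o['tool_rot'][:2,0])
a=snap('top','t2.png');b=snap('side','s2.png')
c=np.vstack([cv2.resize(a[85:210,160:360],(480,300),interpolation=2),cv2.resize(b[110:235,110:310],(480,300),interpolation=2)])
cv2.imwrite('pics/c2.png',c[:,:,::-1])
E
```

```text
[ 0.58342889 -0.23204447  0.16091632] [0.99754041 0.07008885]
```

View pics/c2.png

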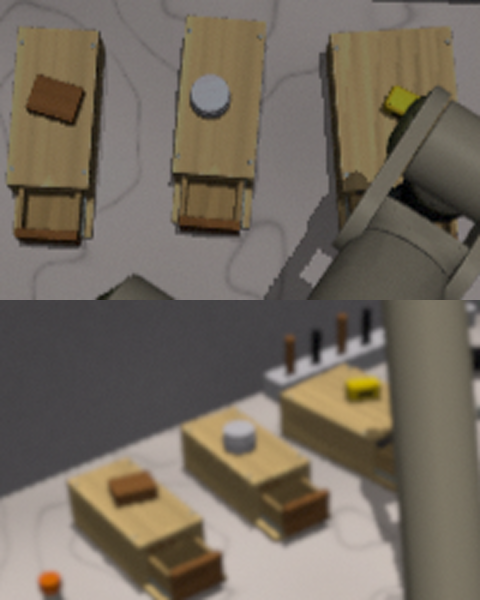

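The picture shows A shut flush like B; the wide tray is hidden by the wrist. I lower into its well, watching the force.

Call:
arm_command(rows="1 0 0 20 0 0 0; 1 0 0 20 0 0 0; 1 0 0 20 0 0 0; 1 0 0 12 0 0 0; 1 0 0 6 0 0 0")

```text
time_s: 7.7
position: [0.5827, -0.2286, 0.0819]
tool_rot: [[0.997, 0.074, -0.002], [0.074, -0.997, 0.002], [-0.002, -0.002, -1.0]]
ft_force: [0.5, 1.3, 0.4]
grip_width: -0.0002
```

Call:
arm_command(rows="1 0 0 4 0 0 0; 1 0 0 4 0 0 0; 1 0 0 4 0 0 0; 1 0 0 4 0 0 0")

```text
time_s: 8.03
position: [0.5835, -0.2304, 0.0678]
tool_rot: [[0.997, 0.073, 0.001], [0.073, -0.997, -0.001], [0.001, 0.001, -1.0]]
ft_force: [0.5, -0.0, 0.1]
grip_width: 0.0001
```

Call:
arm_command(rows="1 0 0 6 0 0 0; 1 0 0 6 0 0 0; 1 0 0 6 0 0 0; 1 0 0 3 0 0 0; 1 0 0 0 0 0 0")

```text
time_s: 8.45
position: [0.5828, -0.2302, 0.0453]
tool_rot: [[0.997, 0.072, -0.001], [0.072, -0.997, 0.001], [-0.001, -0.001, -1.0]]
ft_force: [-0.1, 0.5, 0.4]
grip_width: 0.0003
```

Call:
arm_command(rows="1 -4 0 0 0 0 0; 1 -4 0 0 0 0 0; 1 -4 0 0 0 0 0; 1 -4 0 0 0 0 0; 1 -4 0 0 0 0 0")

```text
time_s: 8.87
position: [0.563, -0.232, 0.0466]
tool_rot: [[0.997, 0.072, 0.001], [0.072, -0.997, -0.0], [0.001, 0.0, -1.0]]
ft_force: [2.5, -0.0, -0.5]
grip_width: -0.0003
```

Call:
arm_command(rows="1 -5 0 0 0 0 0; 1 -5 0 0 0 0 0; 1 -5 0 0 0 0 0; 1 -5 0 0 0 0 0; 1 -5 0 0 0 0 0")

```text
time_s: 9.28
position: [0.5379, -0.2339, 0.0466]
tool_rot: [[0.997, 0.072, 0.001], [0.072, -0.997, -0.001], [0.001, 0.001, -1.0]]
ft_force: [2.4, -0.5, 0.9]
grip_width: 0.0002
```

Call:
arm_command(rows="1 -5 0 0 0 0 0; 1 -5 0 0 0 0 0; 1 -5 0 0 0 0 0; 1 -5 0 0 0 0 0; 1 -5 0 0 0 0 0")

```text
time_s: 9.7
position: [0.5129, -0.2355, 0.0464]
tool_rot: [[0.997, 0.073, 0.0], [0.073, -0.997, -0.0], [0.0, 0.0, -1.0]]
ft_force: [2.7, -0.9, -0.4]
grip_width: 0.0001
```

Call:
arm_command(rows="1 -5 0 0 0 0 0; 1 -5 0 0 0 0 0; 1 -5 0 0 0 0 0; 1 -5 0 0 0 0 0; 1 -5 0 0 0 0 0")

```text
time_s: 10.12
position: [0.4879, -0.2373, 0.0463]
tool_rot: [[0.997, 0.072, -0.0], [0.072, -0.997, -0.0], [-0.0, 0.0, -1.0]]
ft_force: [3.1, -0.9, 1.3]
grip_width: -0.0001
```

Call:
arm_command(rows="1 -4 0 0 0 0 0; 1 -4 0 0 0 0 0; 1 -4 0 0 0 0 0; 1 -3 0 0 0 0 0; 1 -2 0 0 0 0 0")

```text
time_s: 10.53
position: [0.471, -0.2385, 0.0463]
tool_rot: [[0.997, 0.072, -0.0], [0.072, -0.997, 0.0], [-0.0, -0.0, -1.0]]
ft_force: [2.4, -1.3, 0.2]
grip_width: 0.0002
```

Call:
arm_command(rows="1 -1 0 0 0 0 0; 1 -1 0 0 0 0 0; 1 0 0 0 0 0 0")

```text
time_s: 10.78
position: [0.4692, -0.2385, 0.0462]
tool_rot: [[0.997, 0.073, -0.001], [0.073, -0.997, 0.0], [-0.0, -0.0, -1.0]]
ft_force: [1.0, -1.0, 0.9]
grip_width: -0.0
```

Call:
arm_command(rows="1 -1 0 0 0 0 0; 1 -1 0 0 0 0 0; 1 0 0 0 0 0 0")

```text
time_s: 11.03
position: [0.4673, -0.2387, 0.0462]
tool_rot: [[0.997, 0.073, -0.0], [0.073, -0.997, 0.0], [-0.0, -0.0, -1.0]]
ft_force: [0.8, 0.2, -0.4]
grip_width: -0.0001
```

Call:
arm_command(rows="1 -1 0 0 0 0 0; 1 0 0 0 0 0 0")

```text
time_s: 11.2
position: [0.4663, -0.2387, 0.0462]
tool_rot: [[0.997, 0.073, -0.0], [0.073, -0.997, 0.0], [-0.0, -0.0, -1.0]]
ft_force: [2.1, 0.2, -0.7]
grip_width: -0.0
```

Call:
arm_command(rows="1 -1 0 0 0 0 0; 1 -1 0 0 0 0 0; 1 0 0 0 0 0 0")

```text
time_s: 11.45
position: [0.4658, -0.2388, 0.0463]
tool_rot: [[0.997, 0.072, 0.003], [0.072, -0.997, -0.0], [0.003, 0.0, -1.0]]
ft_force: [10.3, 2.9, -5.0]
grip_width: 0.0002
```

Call:
arm_command(rows="1 -1 0 0 0 0 0; 1 -1 0 0 0 0 0; 1 0 0 0 0 0 0")

```text
time_s: 11.7
position: [0.4657, -0.2389, 0.0464]
tool_rot: [[0.997, 0.071, 0.008], [0.071, -0.997, -0.001], [0.008, 0.001, -1.0]]
ft_force: [22.3, 6.2, -9.6]
grip_width: 0.0002
```

Call:
arm_command(rows="1 -1 0 0 0 0 0; 1 0 0 0 0 0 0")

```text
time_s: 11.87
position: [0.4657, -0.2389, 0.0465]
tool_rot: [[0.997, 0.071, 0.01], [0.071, -0.997, -0.001], [0.01, 0.002, -1.0]]
ft_force: [27.9, 8.6, -12.3]
grip_width: 0.0003
```

Stop reached. I ease off into the well's clearance and lift straight out.

Call:
arm_command(rows="1 3 0 0 0 0 0; 1 3 0 0 0 0 0; 1 4 0 0 0 0 0; 1 4 0 0 0 0 0; 1 0 0 0 0 0 0")

```text
time_s: 12.28
position: [0.4758, -0.2383, 0.0463]
tool_rot: [[0.997, 0.073, -0.0], [0.073, -0.997, -0.0], [-0.0, 0.0, -1.0]]
ft_force: [1.1, -0.1, -0.0]
grip_width: 0.0001
```

Call:
arm_command(rows="1 0 0 -15 0 0 0; 1 0 0 -30 0 0 0; 1 0 0 -36 0 0 0; 1 0 0 -36 0 0 0; 1 0 0 -36 0 0 0")

```text
time_s: 12.7
position: [0.4749, -0.238, 0.201]
tool_rot: [[0.997, 0.072, -0.001], [0.072, -0.997, 0.0], [-0.001, -0.0, -1.0]]
ft_force: [0.6, -0.2, -0.8]
grip_width: -0.0003
```

Call:
arm_command(rows="1 -36 0 0 0 0 0; 1 -36 0 0 0 0 0; 1 -36 0 0 0 0 0; 1 0 0 0 0 0 0; 1 0 0 0 0 0 0")

```text
time_s: 13.12
position: [0.3665, -0.2462, 0.1997]
tool_rot: [[0.998, 0.07, 0.0], [0.07, -0.998, -0.0], [0.0, 0.0, -1.0]]
ft_force: [0.7, -0.5, -0.4]
grip_width: 0.0002
```

```bash
python3 - <<'E'
from h import *
a=snap('top','t3.png');cv2.imwrite('pics/t3b.png',cv2.resize(a,(800,600),interpolation=2)[:,:,::-1])
o=readout.observe();print(o['time_s'],o['position'],o['ft_force'])
E
```

```text
13.1667 [ 0.36753305 -0.24633158  0.19963732] [ 1.20627239 -1.05190239  0.20074007]
```

View pics/t3b.png

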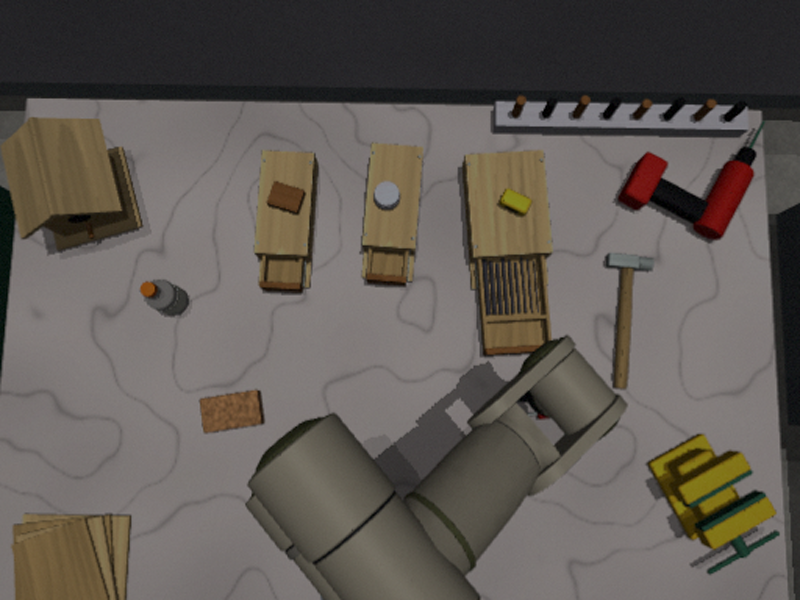

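The wide tray is fully out (lip around 516,346), A and B are shut, and all visible bystanders are at their starting pixels. I check the draw length from the pixels, then hand in.

```bash
python3 - <<'E'
from h import *
p=px2w('top',516*.64,346*.64,.06);d=-((p[:2]-[.7223,-.2198])@[.9974,.0725])-.15;print('wide out',d)
if d>.112: env.close_job();print('closed')
E
```

```text
wide out 0.12040126571213136
the job is handed in; nothing more can be done
closed
```

I pushed narrow tray A home first, then drew the wide tray out to its stop with the closed fingertips behind its lip. The job is handed in, at about 13 s of the 48 s allowed.

- **Narrow tray A:** it moved under about 2–3 N, and the force rose to 7 N when it met its stop. In the last picture it looks shut, like tray B.
- **Wide tray:** it drew out at about 2.5 N. At the stop I pressed on a little longer than needed and the wrist force rose to about 32 N in total, under the 42 N limit. I then eased off and lifted clear. Measured from the picture it is about 120 mm out.
- **Bystanders:** the tape measure, tin, offcut, bottle, hammer and sanding block show no visible shift. The screwdriver was mostly hidden by the arm in the last view, so I could not check it. The fingertips stayed well above it, at about 0.18 m, when I moved away.
- **Robot:** at hand-in it was clear of everything, with about zero force on the tool.

One small disagreement: at tray A's stop, the arm position put the lip about 4 mm further in than the picture did. That is probably because the fingertip is thinner than I assumed. The force rise settled it.

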